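# Load the tube rack on the shaker and clamp it with the swing bar

## Robot

A 7-joint arm with a two-finger parallel gripper is mounted at the origin on the work surface. World frame = base frame: x ahead of the robot, y to its left, z up, the work surface at z = 0. Lengths are in mm, angles in rad, forces in N, time in s.
With the tool pointing down it reaches from about 425 to 925 mm from the base axis. Payload 6.8 kg.
Tool frame: the origin (TCP) lies at the very end of the fingers, on their centre line; the grasp point (between the pads) lies grip_depth behind it (grip_depth is the distance from the TCP to the grasp point, in mm); y points along the fingers, z is the direction in which the jaws open and shut, and the axes are right-handed (so a half turn about y gives the same grasp; the last joint's range is limited). The gripper opens to 85 mm and grips with 20 to 120 N. Pads are 22 mm wide; open, the fingers measure 114 mm over their backs; the gripper's body (76 mm by 85 mm) begins 54 mm behind the grasp point. The pads swing forward as they close: fully open they stand 13 mm farther back than shut.
Start: joints at [-0.108, 0.477, 0.022, 1.555, -0.011, 1.109, -0.083], TCP at [675.016, 0.007, 231.308] pointing down, gripper open.
Joint ranges: [-2.96, 2.96], [-0.34, 2.1], [-1.41, 1.46], [0.24, 2.44], [-1.37, 4.51], [0.17, 1.92], [-2.96, 2.96]. Speed limits (rad/s): [2.39, 2.39, 3.14, 3.14, 3.14, 3.14, 3.14].

## Interface

Orientations are given as [roll, pitch, yaw] about the fixed x, y, z axes, in that order (R = Rz(yaw) Ry(pitch) Rx(roll)).
In Python, from bench import movep, line_to, move_joints, open_gripper, grab, dwell, solve_ik, get_obs, get_image, Unreachable, sign_off, grip_depth gives the robot as it stands. Calls block until the motion is done:
- movep(position, orientation): joint-space move of the TCP to a pose.
- line_to(position, v=150, ori=None, max_force=None): straight line of the TCP; ori=None keeps the orientation; v is the mean speed in mm/s. With max_force (N) it stops when the force on the tool has changed by that much, and returns True; else False.
- move_joints(angles): joint-space move.
- open_gripper() and grab(grip_force=None): open the fingers fully, or close them until they stop; grip_force is the grip in N (None keeps the last).
- dwell(seconds).
- solve_ik(position, orientation): joint angles nearest the present ones, or None.
- get_obs(): the state.
- get_image(name): name is "scene" or "side" or "wrist"; returns a dict with "img" (384x512x3 uint8, red, green, blue), "K" (3x3 intrinsics, pixels), "eye" and "attitude" of the camera in the world. Camera axes: x right, y down, z forward; pixel columns grow to the right and rows downward; lengths in mm; the calibration is good to about 2 mm. A picture is of the moment at which its call begins. There is no depth.
A pose or a line that the arm cannot do raises Unreachable and nothing moves.
- sign_off(): hands the job in, once; it reports no verdict.
The state is a dict: "t": time; "joints": joint angles; "dq": joint speeds; "joint_efforts": joint torques, N m; "eef_pos": TCP position; "tcp_rot": TCP orientation; "contact_force": force on the tool from outside, world axes, zero at the start; "ft_torque": the same for the moment, N m; "finger_gap": opening from 0.0 (shut) to 1.0 (fully open).
Only numpy, scipy, OpenCV 4.12 (cv2) and the standard library are available. Lean on these libraries where they do the work, as an engineer would, in place of code of your own. Each camera call takes 0.05 s, during which the arm holds its last target. There are 200 camera calls.

## Task

Lift the tube rack by its carrying handle and set it down gently on the shaker's platform, in front of the back rail, centred and lying along it. Then swing the retaining bar in on its pivot pin by pushing the grip at its free end, until the bar has driven the rack fully back against the rail and its spring pad presses it there firmly; do not force it, and leave the bar holding the rack tight on its own. Keep the tubes upright and leave everything else on the bench where it is.

Things in the scene. Friction and masses are not known exactly. Their poses are not given: they have to be found in the camera images.
- rack_centre (a point): The tube rack: light grey plastic box rack with ten white-capped tubes in two rows and a handle along its middle. 170 mm long (its y), 60 mm wide (x), 126 mm high (z, up); this point is its centre, 63 mm up. About 0.45 kg. Its lower part is a plain block 56 mm high, the caps end 88 mm up. It starts loose on the bench, left of the shaker. Its long walls bear 25 N at most.
- rack_handle (a point): Middle of the rack's carrying handle, above its centre, 118 mm above its underside: a level bar along the rack's y, 14 mm thick (x), 16 mm high, held by a post at either end, with free room beside it above the caps. Axes of the rack.
- rack: The same tube rack; origin at the centre of its underside.
- deck (a point): Centre of the top of the shaker's flat platform, 105 mm above the bench, 280 mm (x) by 360 mm (y). x points across it to its back edge, away from the robot; y along it to its left end; z up. The machine is off and does not move. The rack goes in front of the back rail with its centre near y = 0 and its y along this y; the bar then pushes it home.
- shaker: The blue shaker, origin on the bench under the deck point, same axes. On its platform stands the back rail, an aluminium angle 42 mm high, 300 mm long, along y, front face towards -x. It can be set in slots: its front face is fixed somewhere between x = +45 and +85 mm. Where exactly is not reported; it is seen or felt.
- pivot (a point): The fixed upright pin about which the retaining bar turns, near the platform's left end, at x = -20, y = +150 mm in the deck's axes; point 31 mm above the platform, the bar's half height. Axes of the deck.
- bar_angle (a joint): Angle of the retaining bar. 0: along the deck's -y, parallel to the rail; positive: swung open, free end towards the robot (range -0.2 to 0.75). The pivot is stiff: the bar stays where it is left. At the grip it takes about 5.5 N to move, 1 to 2.5 N more while it slides the rack, and 1.4 N more per mm once the rack is stopped by the rail.
- bar: The retaining bar, an aluminium flat bar 22 mm high, its underside 20 mm above the platform. Origin on the pin's axis at the platform's top; the bar runs along its -y, its x is the closing direction. Rightly clamped it presses the rack with 9 to 18 N (some 11 to 15 N pushed at the grip); let go, the stiff pivot keeps up to 10 N of it.
- pad_tip (a point): Tip of the bar's rubber-ended spring pad when not pressed in: 150 mm from the pin along the bar and 30 mm out from the bar's middle line towards the rail, 31 mm above the platform. It meets the middle of the rack's long wall and gives by 5 N per mm, 6 mm at most. Axes of the bar.
- bar_grip (a point): Centre of the upright black round grip, a sleeve that turns freely, at the bar's free end, 280 mm from the pin: 18 mm in diameter, from 46 to 100 mm above the platform, this point 73 mm above it. Axes of the bar.
- small_rack: Bystander: a small white four-hole rack, 74 mm square, one tube in it; leave it.
- beaker: Bystander: glass beaker, 72 mm wide, 95 mm high; leave it.
- flask: Bystander: stoppered conical flask, 78 mm wide, 119 mm high; leave it.
- cylinder: Bystander: slim glass measuring cylinder, 219 mm high, foot 64 mm; leave it.
- jar: Bystander: brown jar with white cap, 60 mm wide, 90 mm high; leave it.
- apricots: Bystander: clear tray of apricots, 125 by 185 mm, 60 mm high; leave it.
- strawberries: Bystander: clear tray of strawberries, 125 by 185 mm, 60 mm high; leave it.

How it is judged (in metres and radians):
On the way, in this order (a step that is already met when the one before it is completed fails the run):
1. the rack stands released on the platform in front of the rail, centred within 40 mm and along it within 0.17 rad, the bar still open (z of rack in the frame of deck between -0.003 and 0.003 m and y of rack in the frame of deck between -0.04 and 0.04 m and angle between the y axis of rack and the y axis of deck, either way round below 0.17 rad and contact force between the fingers and rack below 0.1 N and linear speed of rack below 0.02 m/s and value of joint bar_angle above 0.25 rad), for 0.2 s.
2. the bar's pad presses the rack home with more than 7 N (contact force between bar and rack above 7 N), for 0.3 s.
At the end, for the whole second after the job is handed in: The rack stands upright and flat on the platform, within 45 mm of the middle, its back wall flat against the rail (within 0.03 rad), and the bar, let go and at rest, still presses on it with more than 4.5 N; the robot touches neither (contact force between bar and rack above 4.5 N and z of rack in the frame of deck between -0.003 and 0.003 m and y of rack in the frame of deck between -0.045 and 0.045 m and x of rack in the frame of deck between 0.011 and 0.059 m and angle between the y axis of rack and the y axis of deck, either way round below 0.03 rad and angle between rack's own z axis and vertical below 0.03 rad and linear speed of rack below 0.01 m/s and velocity of joint bar_angle between -0.02 and 0.02 rad/s and contact force between the fingers and bar below 0.1 N and contact force between the fingers and rack below 0.1 N).
It fails at once if the bar forced: more than 25 N on the rack (contact force between bar and rack above 25 N).
It fails at once if the rack banged down on the platform (over 45 N) (contact force between rack and shaker above 45 N).
It fails at once if the rack dropped or knocked along: over 0.35 m/s while out of the gripper (contact force between the fingers and rack below 0.05 N and linear speed of rack above 0.35 m/s).
It fails at once if the tubes tipped by more than 0.4 rad (angle between rack's own z axis and vertical above 0.4 rad).
It fails at once if a bystander moved by more than 20 mm (distance of any of small_rack, beaker, flask, cylinder, jar, apricots, strawberries from where it was at the start of the episode above 0.02 m).
It also fails if it takes over 72 s, if anything falls off the work surface, if the arm or the gripper's body presses on something with over 40 N, if the wrist force passes 120 N, or if a joint passes its speed limit or range.

## Working session

There is one attempt and no reset: what is moved stays moved. The work goes in short steps, each a Python script; the robot and the scene stay as the last script left them, time stands still between calls to the robot, and variables do not carry over. Pictures are saved under pics/ and viewed, about 8 in all and at most 12, crops included, and the job is handed in when it is done.

```bash
mkdir -p pics; ls
cat > h.py <<'E'
import numpy as np, cv2
from bench import *
def snap(name,f):
    d=get_image(name); cv2.imwrite(f,d["img"][:,:,::-1]); np.savez(f[:-4]+'.npz',**d); return d
def ray(d,u,v):
    r=np.linalg.inv(np.asarray(d["K"]))@np.array([u,v,1.]); return np.asarray(d["eye"]),R(d)@r
def R(d):
    from scipy.spatial.transform import Rotation as Q
    a=np.asarray(d["attitude"]); 
    return a if a.shape==(3,3) else Q.from_euler('xyz',a).as_matrix()
def onz(d,u,v,z):
    e,r=ray(d,u,v); return e+r*(z-e[2])/r[2]
def proj(d,p):
    c=R(d).T@(np.asarray(p,float)-np.asarray(d["eye"])); q=np.asarray(d["K"])@c; return q[:2]/q[2]
E
python3 - <<'E'
from h import *
ims=[]
for n in ["scene","side","wrist"]:
    d=snap(n,f"pics/{n}0.png"); print(n,d["eye"],d["attitude"],np.asarray(d["K"]).tolist())
print(get_obs(),grip_depth)
E
```

```text
pics
scene [1247.20104231 -213.26238649  824.20033563] [-2.30057857  0.02212429  1.16000127] [[347.7913404256544, 0.0, 258.5679271888784], [0.0, 347.7913404256544, 197.44321679240946], [0.0, 0.0, 1.0]]
side [ 468.20398538 -995.56715961  974.80212709] [-2.25794494 -0.00615908 -0.03130001] [[394.9827358970693, 0.0, 253.82353397632195], [0.0, 394.9827358970693, 192.82509737483403], [0.0, 0.0, 1.0]]
wrist [674.24136706  83.63893086 372.82713656] [ 2.81663799e+00  1.95894275e-03 -1.53813774e-04] [[317.586491442855, 0.0, 256.6592401735209], [0.0, 317.586491442855, 196.9791460258387], [0.0, 0.0, 1.0]]
{'t': 0.15, 'joints': array([-0.1080828 ,  0.47764385,  0.02235151,  1.55620124, -0.01150483,
        1.10928769, -0.08312339]), 'dq': array([ 0.00062613, -0.00272091,  0.00181339, -0.00232771,  0.00018877,
        0.00033284, -0.00120606]), 'joint_efforts': array([ 1.55385478e-03, -5.96924365e+01,  1.60940632e+00, -2.81490952e+01,
        1.26662746e-02,  6.56643446e-03,  5.58682734e-05]), 'eef_pos': array([ 6.74554118e+02, -1.82956678e-02,  2.30536350e+02]), 'tcp_rot': array([-1.57220492e+00, -9.74042440e-05, -1.57082529e+00]), 'contact_force': array([-0.23284073, -0.10089832, -0.13240568]), 'ft_torque': array([0.01874974, 0.01395825, 0.07293473]), 'finger_gap': 1.001396235252534} 18.700000000000003
```

View pics/scene0.png

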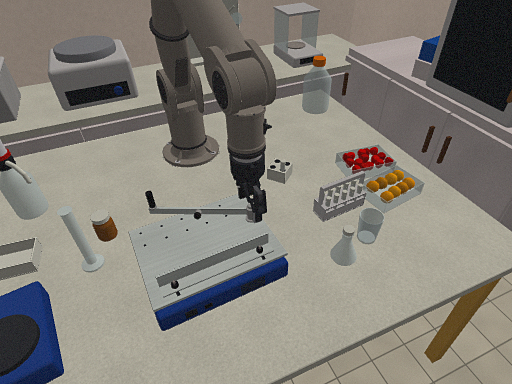

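View pics/side0.png

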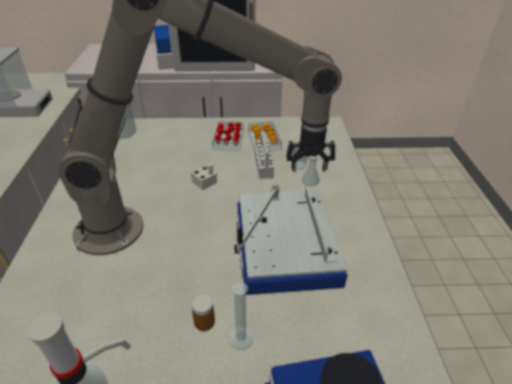

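Run:
```python
import cv2
a=cv2.imread('pics/scene0.png'); 
x=cv2.resize(a[170:325,125:295],None,fx=3.4,fy=3.4,interpolation=cv2.INTER_CUBIC)
y=cv2.resize(a[140:270,295:430],None,fx=4,fy=4,interpolation=cv2.INTER_CUBIC)
cv2.imwrite('pics/c1.png',x);cv2.imwrite('pics/c2.png',y);print(x.shape,y.shape)
```

```text
(527, 578, 3) (520, 540, 3)
```

View pics/c1.png

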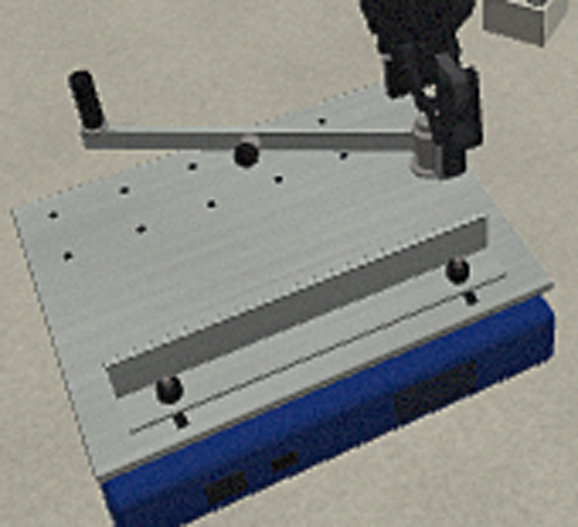

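View pics/c2.png

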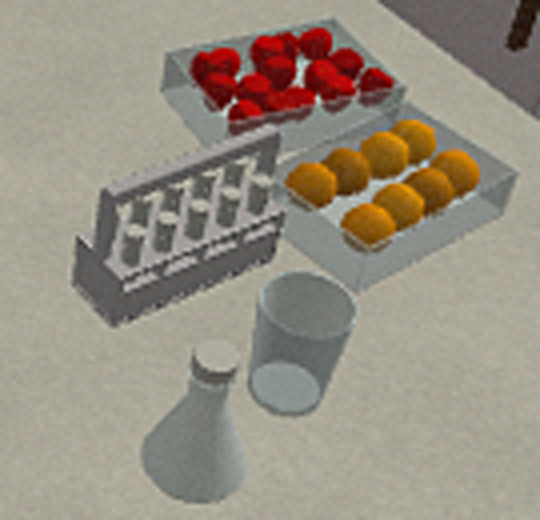

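Run:
```python
from h import *
d=dict(np.load('pics/scene0.npz'))
c1=lambda u,v:(u/3.4+125-.35,v/3.4+170-.35); c2=lambda u,v:(u/4+295-.4,v/4+140-.4)
def P(n,q,z): p=onz(d,*q,z); print(n,p.round(0)[:2]); return p[:2]
bl=P('deck BL',c1(553,285),105);br=P('deck BR',c1(98,478),105);fr=P('deck FR',c1(10,210),105)
print('len',np.linalg.norm(bl-br),np.linalg.norm(br-fr),'yaw',np.arctan2(*(bl-br)[::-1])-np.pi/2, np.arctan2(*(br-fr)[::-1]))
print('deck c',(bl+fr)/2)
r1=P('rail top R',c1(107,367),147);r2=P('rail top L',c1(487,217),147)
P('grip top',c1(80,73),205);P('bar knob',c1(425,120),147)
h1=P('handle L',c2(109,190),126);h2=P('handle R',c2(281,129),126);print(np.linalg.norm(h1-h2),(h1+h2)/2,np.arctan2(*(h2-h1)[::-1]))
a=P('blk a',c2(77,238),56);b=P('blk b',c2(113,289),56);c=P('blk c',c2(284,218),56);print(np.linalg.norm(a-b),np.linalg.norm(b-c),(a+c)/2,np.arctan2(*(c-b)[::-1]))
P('beaker rim',c2(303,300),95); P('flask stop',c2(215,355),119); P('beaker base',c2(285,390),0)
```

```text
deck BL [737.  74.]
deck BR [ 758. -280.]
deck FR [ 479. -300.]
len 354.55700176394225 278.99633462135785 yaw 0.05680946465269865 0.07183440273143935
deck c [ 608.3758764  -113.37857848]
rail top R [ 704. -255.]
rail top L [687.  41.]
grip top [ 455. -215.]
bar knob [566.  39.]
handle L [564. 281.]
handle R [557. 447.]
165.95724596676257 [560.29420643 364.15782484] 1.6146814386134491
blk a [537. 275.]
blk b [601. 271.]
blk c [587. 443.]
64.00433757379399 172.63199577827393 [562.15895698 359.05508864] 1.6476959089572998
beaker rim [702. 367.]
flask stop [739. 260.]
beaker base [707. 368.]
```

```bash
cat >> h.py <<'E'
def ori(psi): return [-np.pi/2,0,-np.pi/2+psi]
E
python3 - <<'E'
from h import *
movep([561,362,290],ori(0.06))
d=snap("wrist","pics/w1.png"); print(get_obs()["t"],get_obs()["eef_pos"])
for p in [(564,281,126),(557,447,126)]: print(proj(d,p))
im=cv2.imread('pics/w1.png'); cv2.imwrite('pics/w1b.png',cv2.resize(im,None,fx=1.5,fy=1.5))
E
```

```text
1.6333 [562.33064733 359.70875518 289.67300279]
[254.52500884 248.97373406]
[256.80447372  85.47644205]
```

View pics/w1b.png

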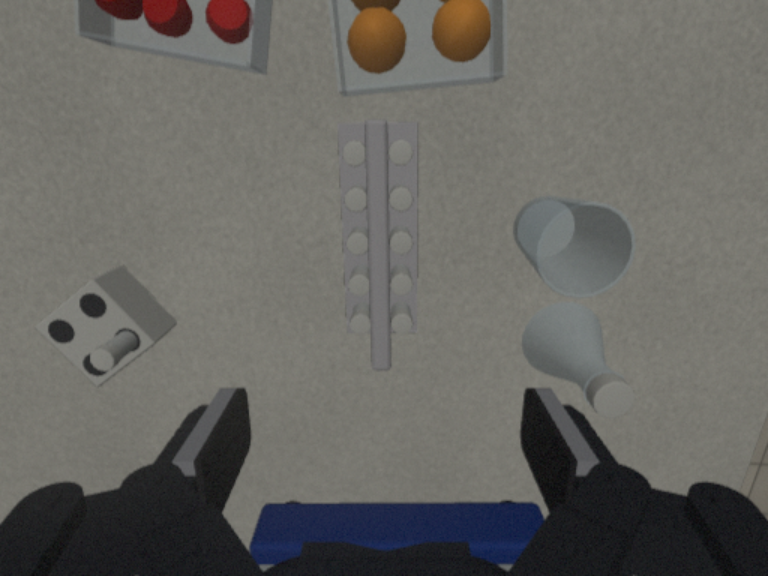

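Run:
```python
from h import *
d=dict(np.load('pics/w1.npz'))
a=onz(d,381/1.5,370/1.5,126);b=onz(d,376/1.5,122/1.5,126);c=(a+b)/2;psi=np.arctan2(*(b-a)[:2][::-1])-np.pi/2
print(a,b,c,psi,np.linalg.norm(a-b))
p=(560+c[0])/2 if abs(c[0]-560)<8 else c[0]
movep([c[0],c[1],150],ori(psi))
line_to([c[0],c[1],101],v=80,max_force=8)
o=get_obs();print(o["eef_pos"],o["contact_force"])
grab(60);o=get_obs();print(o["finger_gap"]*85,o["contact_force"])
line_to([c[0],c[1],140],v=50)
o=get_obs();print(o["eef_pos"],o["contact_force"],o["finger_gap"]*85,o["t"],o["ft_torque"])
```

```text
[563.28585282 283.73309448 126.        ] [551.24896231 450.2193663  126.        ] [557.26740756 366.97623039 126.        ] 0.0721740159738613 166.9208358372602
[557.43463333 367.12668528 101.04539889] [-0.40176097  0.14222194  0.52101547]
12.878348176714972 [1.01595429 0.64196004 0.29290072]
[556.9931064  366.79151027 139.64837311] [ 0.00986706  0.29549696 -4.28265435] 12.702215613087452 4.5917 [ 0.02117706 -0.05587247  0.00940425]
```

Run:
```python
from h import *
line_to([557,367,310],v=150)
a=snap("scene","pics/s1.png")["img"][175:325,125:295];b=snap("side","pics/d1.png")["img"][175:300,225:355]
a=cv2.resize(a,(680,600),interpolation=cv2.INTER_CUBIC);b=cv2.resize(b,None,fx=4.8,fy=4.8,interpolation=cv2.INTER_CUBIC)
print(a.shape,b.shape)
cv2.imwrite('pics/s1c.png',a[:,:,::-1]);cv2.imwrite('pics/d1c.png',b[:,:,::-1])
```

```text
(600, 680, 3) (600, 624, 3)
```

View pics/s1c.png

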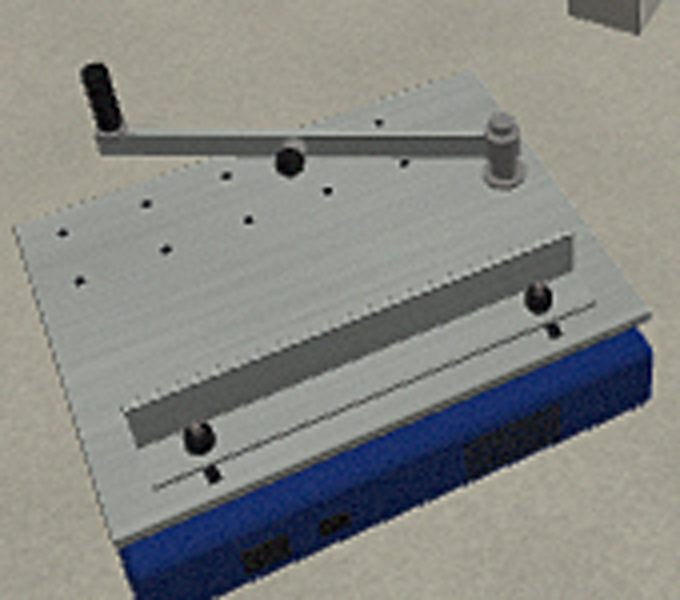

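View pics/d1c.png

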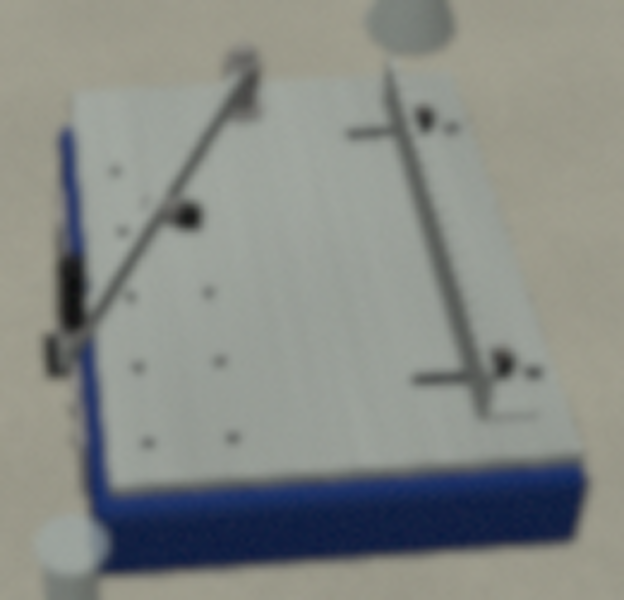

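Run:
```python
from h import *
d=dict(np.load('pics/s1.npz'));s=dict(np.load('pics/d1.npz'))
c=lambda u,v:(u/4+125-.4,v/4+175-.4); k=lambda u,v:(u/4.8+225-.4,v/4.8+175-.4)
BL,BR,FR,FL=[onz(d,*c(*q),105)[:2] for q in [(652,315),(117,543),(13,229),(467,68)]]
S=[onz(s,*k(*q),105)[:2] for q in [(110,495),(583,462),(455,75),(75,92)]]  # FR BR BL FL
print('scene',BL,BR,FR,FL,'side',*S)
C=(BL+BR+FR+FL)/4; C2=sum(S)/4
u=(BL-BR+FL-FR);psi=np.arctan2(u[1],u[0])-np.pi/2; u2=S[2]-S[1]+S[3]-S[0]; print(C,C2,psi,np.arctan2(u2[1],u2[0])-np.pi/2)
Rm=np.array([[np.cos(psi),np.sin(psi)],[-np.sin(psi),np.cos(psi)]])
def D(n,p): print(n,(Rm@(p[:2]-C)).round(1),(Rm@(p[:2]-C2)).round(1))
D('railtop R',onz(d,*c(124,408),147));D('railtop L',onz(d,*c(573,236),147));
D('rail bottom backR',onz(d,*c(138,447),105));
D('side nearbottom',onz(s,*k(481,416),105)); D('side fartop',onz(s,*k(388,68),147))
D('pin base',onz(d,*c(504,172),105))
D('grip top',onz(d,*c(95,70),205));D('grip side top',onz(s,*k(70,262),205)); D('grip bottom',onz(d,*c(113,130),151))
```

```text
scene [737.41124796  74.53510969] [ 758.22260408 -279.62017045] [ 481.33438883 -299.9460577 ] [455.08666774  54.91138167] side [ 477.86733906 -303.77114823] [ 754.42841896 -286.99186274] [736.96951646  72.677336  ] [459.52633068  59.7703911 ]
[ 608.01372715 -112.5299342 ] [ 607.19790129 -114.57882097] 0.06627547626800245 0.04946098105786523
railtop R [  82.8 -148.4] [  83.7 -146.4]
railtop L [ 89.2 147.7] [ 90.2 149.7]
rail bottom backR [  81.  -148.7] [  81.9 -146.7]
side nearbottom [  83.4 -143.9] [  84.3 -141.9]
side fartop [ 79.7 137.5] [ 80.6 139.5]
pin base [-23.5 151.4] [-22.5 153.4]
grip top [-155.5  -92.6] [-154.6  -90.6]
grip side top [-157.6  -92.5] [-156.6  -90.5]
grip bottom [-152.6  -93.1] [-151.6  -91.1]
```

```bash
cat >> h.py <<'E'
PSI=0.057; C=np.array([607.8,-113.3])
def W(x,y): return C+np.array([x*np.cos(PSI)-y*np.sin(PSI),x*np.sin(PSI)+y*np.cos(PSI)])
E
python3 - <<'E'
from h import *
p=W(35,0)
movep([*p,310],ori(PSI))
line_to([*p,218],v=100)
o=get_obs();print(o["eef_pos"],o["contact_force"])
r=line_to([*p,201],v=12,max_force=2.5)
o=get_obs();print(r,o["eef_pos"],o["contact_force"],o["t"])
dwell(.2);o=get_obs();print(o["eef_pos"],o["contact_force"],o["ft_torque"])
s=snap("side","pics/d2.png")["img"][150:300,225:355]; cv2.imwrite('pics/d2c.png',cv2.resize(s,None,fx=4,fy=4,interpolation=cv2.INTER_CUBIC)[:,:,::-1])
E
```

```text
[ 643.33891651 -111.4158464   218.87975535] [ 0.45720712 -0.43255781 -3.74288484]
True [ 642.74052925 -111.25969759  206.26323338] [ 0.56914592 -0.11053127  4.79038997] 9.75
[ 642.71735386 -111.2565754   206.24517737] [-0.20721701 -0.06551199  5.62092536] [-0.05497358  0.03522235 -0.00271806]
```

View pics/d2c.png

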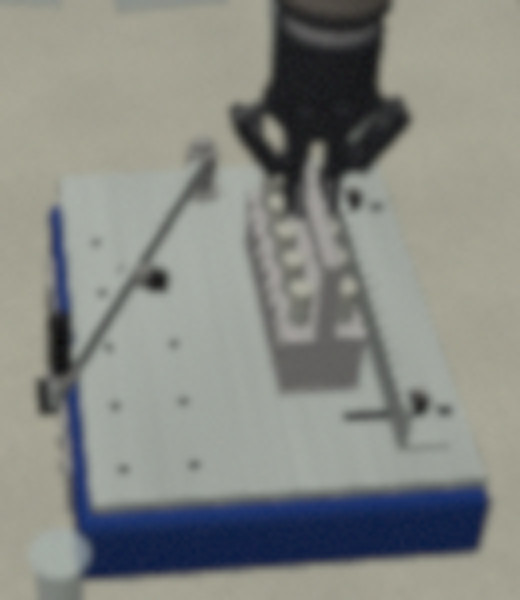

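```bash
cat >> h.py <<'E'
def pose(th,back=20.):
    g=np.array([-20-280*np.sin(th),150-280*np.cos(th)])-back*np.array([np.cos(th),-np.sin(th)])
    return W(*g),[-np.pi/2,0,PSI-th]
def push(): # force on tool against the bar's closing direction
    o=get_obs(); return o["contact_force"]
E
python3 - <<'E'
from h import *
open_gripper(); dwell(.3)
p=W(35,0); line_to([*p,300],v=120)
grab(20)
for th in (.5,.2,-.1):
    q,o=pose(th); print(th,q,solve_ik([*q,168],o))
q,o=pose(.5,50); movep([*q,270],o)
snap("scene","pics/s3.png"); s=cv2.imread("pics/s3.png")[110:330,120:340]; cv2.imwrite("pics/s3c.png",cv2.resize(s,(600,600),interpolation=cv2.INTER_CUBIC))
o=get_obs();print(o["eef_pos"],o["contact_force"],o["finger_gap"],o["t"])
E
```

```text
0.5 [ 441.19521098 -209.08149294] [ 0.34923778  0.250846   -0.04000925  2.05438743  0.01337464  0.83659615
  1.42931454]
0.2 [ 519.58757558 -238.97474445] [ 0.40868865  0.38137047 -0.10905594  1.8627554   0.05173058  0.90017257
  1.70304174]
-0.1 [ 603.31272182 -244.3663306 ] [ 0.42323966  0.50592618 -0.18534313  1.66559325  0.10773891  0.98005558
  1.92830785]
[ 415.15897678 -195.99057312  270.32736598] [-0.44936254 -1.2433205  -0.79635556] 0.0031613195962835903 13.9167
```

View pics/s3c.png

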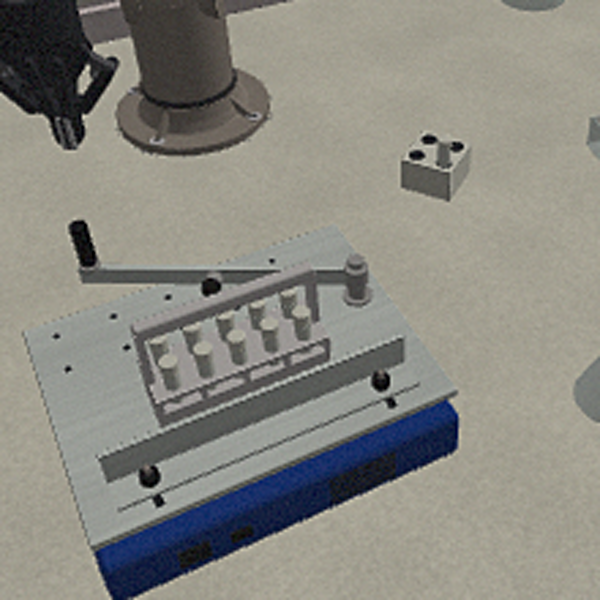

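Run:
```python
from h import *
q,o=pose(.5,50); line_to([*q,168],v=120,ori=o); dwell(.3)
f0=get_obs()["contact_force"]; np.save('f0.npy',f0); print('f0',f0)
def F(th):
    f=get_obs()["contact_force"]-f0; n=PSI-th; return -(f[0]*np.cos(n)+f[1]*np.sin(n)), f
q,o=pose(.5,15); r=line_to([*q,168],v=40,max_force=3); ob=get_obs();print(r,ob["eef_pos"],F(.5))
for th in (.42,.32,.22,.12,.07):
    q,o=pose(th); r=line_to([*q,168],v=45,ori=o,max_force=14); print(th,r,F(th),get_obs()["eef_pos"].round(1),q.round(1))
    if r: break
print(get_obs()["t"])
snap("scene","pics/s4.png"); s=cv2.imread("pics/s4.png")[110:330,120:340]; cv2.imwrite("pics/s4c.png",cv2.resize(s,(600,600),interpolation=cv2.INTER_CUBIC))
```

```text
f0 [ 0.16471448 -0.65617276 -0.26486503]
True [ 439.10255254 -208.07581275  167.57104178] (np.float64(0.17888565927838174), array([-0.01668173,  0.38216152, -0.31342155]))
0.42 False (np.float64(3.757779595173888), array([-3.55812601,  1.21526316, -2.86303284])) [ 460.3 -219.1  167.4] [ 461.2 -219.3]
0.32 False (np.float64(4.058715550379471), array([-3.57583482,  2.33033831, -3.88220018])) [ 486.8 -229.9  167.9] [ 487.2 -229.9]
0.22 False (np.float64(3.144622572049499), array([-2.97919393,  1.26275108, -2.33444616])) [ 514.3 -237.9  168.2] [ 514.1 -237.7]
0.12 False (np.float64(2.442780039123023), array([-2.41281833,  0.5519263 , -1.66075047])) [ 542.2 -243.   168.3] [ 541.7 -242.9]
0.07 False (np.float64(1.284089074126634), array([-1.27667627,  0.57853   , -1.74244922])) [ 556.2 -244.5  168.3] [ 555.6 -244.4]
19.4
```

View pics/s4c.png

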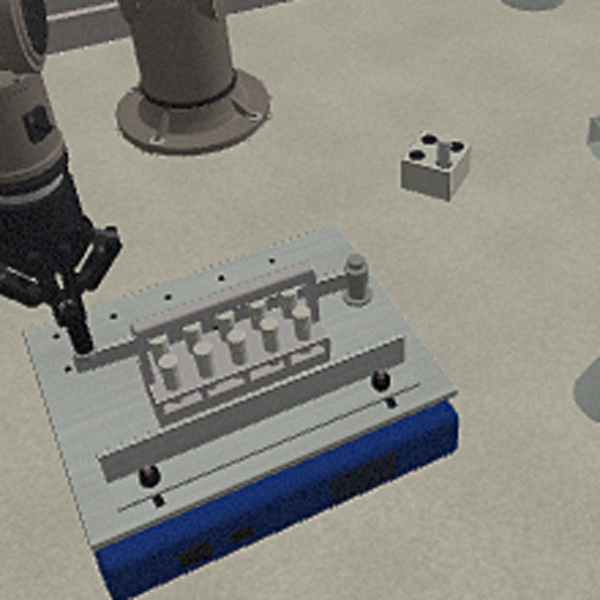

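Run:
```python
from h import *
q,o=pose(.07,28); line_to([*q,168],v=30); dwell(.3)
f0=get_obs()["contact_force"]; print('f0',f0,np.load('f0.npy'))
q,o=pose(-.15); r=line_to([*q,168],v=13,ori=o,max_force=12)
def st():
    ob=get_obs(); f=ob["contact_force"]-f0; n=ob["tcp_rot"][2]; p=np.asarray(ob["eef_pos"])[:2]-C
    c,s=np.cos(PSI),np.sin(PSI); d=np.array([c*p[0]+s*p[1],-s*p[0]+c*p[1]])
    th=-np.arcsin((d[0]+20+20)/280)
    print(round(ob["t"],2),'deck',d.round(1),'th~',th.round(3),'F',-(f[0]*np.cos(n)+f[1]*np.sin(n)).round(2),f.round(2))
print(r); st(); dwell(.3); st()
```

```text
f0 [ 0.25831756 -0.13858512 -0.43336621] [ 0.16471448 -0.65617276 -0.26486503]
True
23.93 deck [ -14.1 -130.6] th~ -0.092 F 0.48 [-0.46 -0.11 -0.04]
24.23 deck [ -14.5 -130.3] th~ -0.091 F 0.1 [-0.3   1.24  0.63]
```

Run:
```python
from h import *
f0=np.array([0.2,-.3,-.4])
p=get_obs()["eef_pos"]; n=PSI+.09
u=np.array([np.cos(n),np.sin(n),0])
for k in (4,8):
    r=line_to(list(np.asarray(p)+u*k),v=6,max_force=12.5)
    q=get_obs();print(k,r,((q["eef_pos"]-p)@u).round(2),(q["contact_force"]-f0).round(2),q["t"])
    if r: break
snap("scene","pics/s5.png"); s=cv2.imread("pics/s5.png")[190:330,125:285]; cv2.imwrite("pics/s5c.png",cv2.resize(s,(680,595),interpolation=cv2.INTER_CUBIC))
```

```text
4 True 0.22 [0.03 0.32 0.38] 24.875
```

View pics/s5c.png

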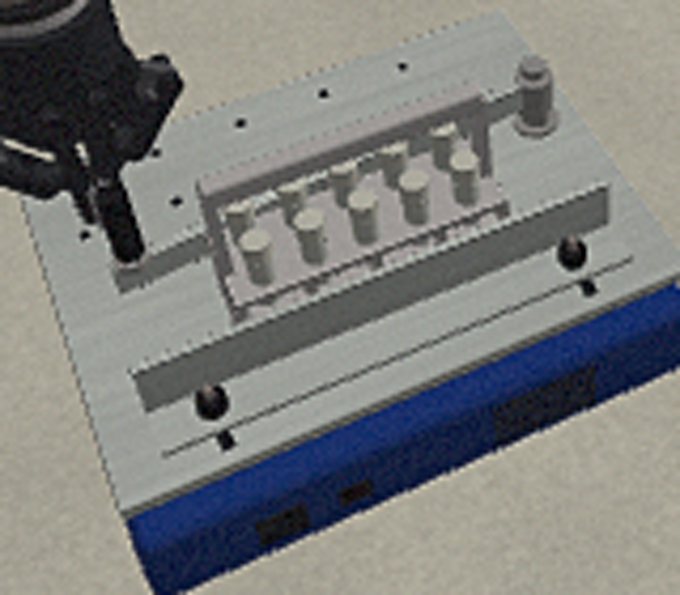

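Run:
```python
from h import *
d=dict(np.load('pics/s5.npz'))
c=lambda u,v:(u/4.25+125-.4,v/4.25+190-.4)
def D(n,q,z):
    p=onz(d,*c(*q),z)[:2]-C; a,b=np.cos(PSI),np.sin(PSI); print(n,(a*p[0]+b*p[1]).round(1),(-b*p[0]+a*p[1]).round(1))
D('rack R',(232,306),161);D('rack L',(506,203),161);D('rail R',(133,375),147);D('rail L',(607,186),147)
f0=np.array([0.2,-.3,-.4]);n=PSI+.09;u=np.array([np.cos(n),np.sin(n),0])
p=np.asarray(get_obs()["eef_pos"])
for k in range(1,6):
    line_to(list(p+u*.7*k),v=5); dwell(.1); q=get_obs()
    F=-(q["contact_force"]-f0)@u; print(k,((q["eef_pos"]-p)@u).round(2),F.round(2),(q["contact_force"]-f0).round(1),q["t"])
    if F>8: break
```

```text
rack R 79.5 -85.5
rack L 81.9 83.2
rail R 88.2 -147.1
rail L 86.8 148.7
1 0.26 3.5 [-3.5 -0.3  2.1] 25.3833
2 0.36 5.77 [-5.7 -0.6  2.9] 25.775
3 0.44 8.68 [-8.7 -0.4  5.6] 26.1667
```

Run:
```python
from h import *
f0=np.array([0.2,-.3,-.4]);n=PSI+.09;u=np.array([np.cos(n),np.sin(n),0])
q=get_obs(); p=np.asarray(q["eef_pos"]); F=-(q["contact_force"]-f0)@u; print('start',F)
for k in range(1,12):
    line_to(list(p+u*(1.66+.5*k)),v=5); dwell(.1); q=get_obs()
    F=-(q["contact_force"]-f0)@u; print(k,((q["eef_pos"]-p)@u).round(2),F.round(2),(q["contact_force"]-f0).round(1),q["t"].__round__(2))
    if F>12.3: break
```

```text
start 8.680879665842411
1 0.09 9.12 [-9.2 -0.4  6.2] 26.56
2 0.3 9.96 [-10.1  -0.2   6.9] 26.91
3 0.61 10.33 [-10.3  -0.7   6.3] 27.26
4 0.96 11.76 [-11.7  -1.4   8.5] 27.61
5 1.26 12.3 [-12.3  -1.    7.9] 27.96
6 1.6 12.2 [-12.2  -0.7   8.4] 28.31
7 1.94 12.76 [-12.8  -0.8   8.4] 28.66
```

Run:
```python
from h import *
n=PSI+.09;u=np.array([np.cos(n),np.sin(n),0])
dwell(.5); p=np.asarray(get_obs()["eef_pos"])
line_to(list(p-u*6),v=15); line_to(list(p-u*50),v=80); q=get_obs(); print(q["contact_force"],q["t"])
line_to(list(p-u*50+[0,0,120]),v=120)
q,o=pose(.5,40); movep([*q,300],o)
d=snap("scene","pics/s6.png"); s=cv2.imread("pics/s6.png")[190:330,125:285]; cv2.imwrite("pics/s6c.png",cv2.resize(s,(680,595),interpolation=cv2.INTER_CUBIC))
a=cv2.imread("pics/s5.png").astype(int);print(get_obs()["t"])
```

```text
[-0.71470547  0.23892817 -0.18540996] 30.625
32.45
```

View pics/s6c.png

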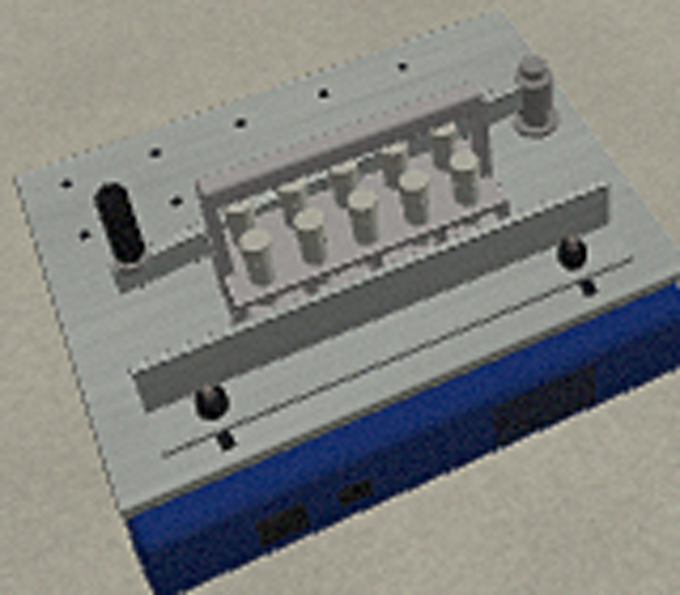

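```bash
python3 -c "
from bench import *
dwell(.3); sign_off(); print(get_obs()['t'])"
```

```text
the job is handed in; nothing more can be done
the job is handed in; nothing more can be done
```

The rack is on the platform, pushed back against the rail and held there by the bar. I handed the job in at about 33 s of robot time; no verdict is reported.

- **Placing:** I lifted the rack by its handle, set it down with a force-limited descent (about 9 N at contact) and released it with the bar still open at about 0.5 rad.
- **Clamping:** I pushed the grip round its arc with the closed fingers until the force rose by about 1.7 N per mm. That is close to the 1.4 N per mm expected once the rail stops the rack. The final push was 12.8 N, inside the 11–15 N target, and should press the rack with about 13–14 N. I then backed off.
- **Last checks:** After I withdrew, the tool force was near zero. The last picture shows the rack upright and parallel to the rail, with the bar still where I left it.

**Not fully confirmed:**
- I could not measure the force that stays on the rack once the bar is let go.
- The pictures put the rack's back wall at about 81 mm and the rail's top edge at about 87 mm. I put that difference down to rail thickness and picking error, because the force rise shows the rack had stopped.
- After the first push stopped at its force limit the tool read about 0 N, so I pushed again in small steps to make sure the rack was clamped.
- I did not check the positions of the other items on the bench at the end.

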